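Match the mower clutch flyweights on the bench balance

TASK

The four mower clutch flyweights on the bench balance have to be split into two sets of equal weight. Work out which flyweight has to change sides, slide it out of its bay on the blue tray, and slide it gently into the empty bay of the green tray until it is fully home, with the orange seat tab pushed well in by feel, so that both trays sit level. The balance is delicate: never push hard on the green tray or its tab (15 N is too much) nor lean on the blue one, and leave everything else on the bench where it is.

Things in the scene. Friction and masses are not known exactly. Their poses are not given: they have to be found in the camera images.
- scale: grey balance housing, 160 x 440 x 55 mm, fixed. Origin: centre of its underside, on the bench. x runs along the bays, away from their open mouths; y to the left. The trays stand 125 mm to either side along y; which tray is on which side differs; their x and y axes are parallel to the housing's. A needle on its front points at a red mark when the trays are level.
- tray_a: blue tray, x from -105 to +115 mm, 214 mm wide, three bays at y = -70, 0, +70 mm, all full at the start. Origin: centre of its top surface. Stays horizontal and moves only up and down, against the other tray (one sinks, one rises), 8 mm either way; level at 100 mm above the bench; it starts low. The trays weigh the same; 30 g of difference moves each by 1 mm. Force limit here: 40 N.
- tray_b: green tray, same size, motion and bay form as the blue one, but it must not feel over 15 N from a flyweight or the arm; two bays: y = +60 mm (one flyweight at the start) and y = -60 mm (empty, orange seat tab at its far end), a rib 30 mm wide and high between. Origin: centre of its top surface. It starts high; with the right flyweight in the air it sinks under a push of 3 N.
- bay_mouth (a point): mouth of the green tray's empty bay, on the tray surface at x = -25, y = -60 mm of that tray. All bays alike: a straight channel along x from here to 100 mm further, 64 mm wide inside; a lip over each side, underside 9.5 mm and top 13.5 mm above the tray, 50 mm gap between lips. A shoe can only slide in and out along x. The walls flare to about 70 mm over 20 mm before the mouth.
- apron (a point): point on the bare apron before the green tray's empty bay, at x = -66, y = -60 mm of that tray, on the surface. A shoe centred here lies flat on the tray, clear of the lips. On both trays a shoe may be lifted off or set down when its centre is at x = -58 mm or less; the apron ends at x = -105 mm.
- tab (a joint): push-in of the orange seat tab (26 wide, 15 mm high) in m: 0 as found, 0.008 at its hard stop; a shoe pushes it to +x; it drags with 5 N and stays where pushed. Home means above 0.0045; aim at 0.0065. Its clamp is set anew each time and not measured: the shoe first touches it with its centre anywhere from x = +4 to +40 mm of the tray.
- w150: flyweight of 150 g (within 3 %): square aluminium shoe 60 x 60 x 6 mm, on it a steel cylinder of 22 mm diameter from 6 to 36 mm height, on that a square yellow knob 16 x 16 mm from 36 to 66 mm height. Origin: centre of the underside; z up; the sides of shoe and knob lie along x and y. It stands in a tray bay.
- w250: flyweight of 250 g (within 3 %): square aluminium shoe 60 x 60 x 6 mm, on it a steel cylinder of 32 mm diameter from 6 to 36 mm height, on that a square blue knob 16 x 16 mm from 36 to 66 mm height. Origin: centre of the underside; z up; the sides of shoe and knob lie along x and y. It stands in a tray bay.
- w350: flyweight of 350 g (within 3 %): square aluminium shoe 60 x 60 x 6 mm, on it a steel cylinder of 39 mm diameter from 6 to 36 mm height, on that a square red knob 16 x 16 mm from 36 to 66 mm height. Origin: centre of the underside; z up; the sides of shoe and knob lie along x and y. It stands in a tray bay.
- w450: flyweight of 450 g (within 3 %): square aluminium shoe 60 x 60 x 6 mm, on it a steel cylinder of 46 mm diameter from 6 to 36 mm height, on that a square black knob 16 x 16 mm from 36 to 66 mm height. Origin: centre of the underside; z up; the sides of shoe and knob lie along x and y. It stands in a tray bay.
- spare_weight: bystander: a brass flyweight with white knob, 66 mm high, standing on the bench; not part of the job. Origin: centre of the underside
- wrench: bystander: wrench lying on the bench
- screwdriver: bystander: screwdriver lying on the bench
- bolt_jar: bystander: white jar with red cap, 70 mm diameter, 100 mm high. Origin: centre of the underside
- spray_can: bystander: red can, 60 mm diameter, 150 mm high. Origin: centre of the underside
- bearing: bystander: steel bearing ring, 52 mm diameter, 15 mm high
Not all that is in view belongs to the job. What is shaped like the w250 but pink or purple is not meant.

How it is judged (in metres and radians):
On the way, in this order (a step that is already met when the one before it is completed fails the run):
1. one flyweight is lifted clear of the trays (height (world z) of any of w150, w250, w350, w450 above 0.125 m), for 0.1 s.
2. a flyweight lies in the empty bay of the green tray, under its lips (((x of w150 in the frame of tray_b between -0.01 and 0.06 m and y of w150 in the frame of tray_b between -0.066 and -0.054 m and z of w150 in the frame of tray_b between -0.003 and 0.003 m) or (x of w250 in the frame of tray_b between -0.01 and 0.06 m and y of w250 in the frame of tray_b between -0.066 and -0.054 m and z of w250 in the frame of tray_b between -0.003 and 0.003 m) or (x of w350 in the frame of tray_b between -0.01 and 0.06 m and y of w350 in the frame of tray_b between -0.066 and -0.054 m and z of w350 in the frame of tray_b between -0.003 and 0.003 m) or (x of w450 in the frame of tray_b between -0.01 and 0.06 m and y of w450 in the frame of tray_b between -0.066 and -0.054 m and z of w450 in the frame of tray_b between -0.003 and 0.003 m))), for 0.1 s.
At the end, for the whole second after the job is handed in: Trays level (each 100 mm above the bench within 2.5 mm); all four flyweights at rest flat in bays (3 mm), centred within 6 mm, x -10 to +60 mm of the tray; one of them in the green tray's bay at y = -60 mm, beyond x = +5 mm, with the seat tab in by more than 4.5 mm (height (world z) of tray_a between 0.0975 and 0.1025 m and height (world z) of tray_b between 0.0975 and 0.1025 m and ((x of w150 in the frame of tray_a between -0.01 and 0.06 m and y of w150 in the frame of tray_a between -0.076 and -0.064 m and z of w150 in the frame of tray_a between -0.003 and 0.003 m) or (x of w150 in the frame of tray_a between -0.01 and 0.06 m and y of w150 in the frame of tray_a between -0.006 and 0.006 m and z of w150 in the frame of tray_a between -0.003 and 0.003 m) or (x of w150 in the frame of tray_a between -0.01 and 0.06 m and y of w150 in the frame of tray_a between 0.064 and 0.076 m and z of w150 in the frame of tray_a between -0.003 and 0.003 m) or (x of w150 in the frame of tray_b between -0.01 and 0.06 m and y of w150 in the frame of tray_b between 0.054 and 0.066 m and z of w150 in the frame of tray_b between -0.003 and 0.003 m) or (x of w150 in the frame of tray_b between -0.01 and 0.06 m and y of w150 in the frame of tray_b between -0.066 and -0.054 m and z of w150 in the frame of tray_b between -0.003 and 0.003 m)) and ((x of w250 in the frame of tray_a between -0.01 and 0.06 m and y of w250 in the frame of tray_a between -0.076 and -0.064 m and z of w250 in the frame of tray_a between -0.003 and 0.003 m) or (x of w250 in the frame of tray_a between -0.01 and 0.06 m and y of w250 in the frame of tray_a between -0.006 and 0.006 m and z of w250 in the frame of tray_a between -0.003 and 0.003 m) or (x of w250 in the frame of tray_a between -0.01 and 0.06 m and y of w250 in the frame of tray_a between 0.064 and 0.076 m and z of w250 in the frame of tray_a between -0.003 and 0.003 m) or (x of w250 in the frame of tray_b between -0.01 and 0.06 m and y of w250 in the frame of tray_b between 0.054 and 0.066 m and z of w250 in the frame of tray_b between -0.003 and 0.003 m) or (x of w250 in the frame of tray_b between -0.01 and 0.06 m and y of w250 in the frame of tray_b between -0.066 and -0.054 m and z of w250 in the frame of tray_b between -0.003 and 0.003 m)) and ((x of w350 in the frame of tray_a between -0.01 and 0.06 m and y of w350 in the frame of tray_a between -0.076 and -0.064 m and z of w350 in the frame of tray_a between -0.003 and 0.003 m) or (x of w350 in the frame of tray_a between -0.01 and 0.06 m and y of w350 in the frame of tray_a between -0.006 and 0.006 m and z of w350 in the frame of tray_a between -0.003 and 0.003 m) or (x of w350 in the frame of tray_a between -0.01 and 0.06 m and y of w350 in the frame of tray_a between 0.064 and 0.076 m and z of w350 in the frame of tray_a between -0.003 and 0.003 m) or (x of w350 in the frame of tray_b between -0.01 and 0.06 m and y of w350 in the frame of tray_b between 0.054 and 0.066 m and z of w350 in the frame of tray_b between -0.003 and 0.003 m) or (x of w350 in the frame of tray_b between -0.01 and 0.06 m and y of w350 in the frame of tray_b between -0.066 and -0.054 m and z of w350 in the frame of tray_b between -0.003 and 0.003 m)) and ((x of w450 in the frame of tray_a between -0.01 and 0.06 m and y of w450 in the frame of tray_a between -0.076 and -0.064 m and z of w450 in the frame of tray_a between -0.003 and 0.003 m) or (x of w450 in the frame of tray_a between -0.01 and 0.06 m and y of w450 in the frame of tray_a between -0.006 and 0.006 m and z of w450 in the frame of tray_a between -0.003 and 0.003 m) or (x of w450 in the frame of tray_a between -0.01 and 0.06 m and y of w450 in the frame of tray_a between 0.064 and 0.076 m and z of w450 in the frame of tray_a between -0.003 and 0.003 m) or (x of w450 in the frame of tray_b between -0.01 and 0.06 m and y of w450 in the frame of tray_b between 0.054 and 0.066 m and z of w450 in the frame of tray_b between -0.003 and 0.003 m) or (x of w450 in the frame of tray_b between -0.01 and 0.06 m and y of w450 in the frame of tray_b between -0.066 and -0.054 m and z of w450 in the frame of tray_b between -0.003 and 0.003 m)) and ((x of w150 in the frame of tray_b between 0.005 and 0.06 m and y of w150 in the frame of tray_b between -0.066 and -0.054 m and z of w150 in the frame of tray_b between -0.003 and 0.003 m) or (x of w250 in the frame of tray_b between 0.005 and 0.06 m and y of w250 in the frame of tray_b between -0.066 and -0.054 m and z of w250 in the frame of tray_b between -0.003 and 0.003 m) or (x of w350 in the frame of tray_b between 0.005 and 0.06 m and y of w350 in the frame of tray_b between -0.066 and -0.054 m and z of w350 in the frame of tray_b between -0.003 and 0.003 m) or (x of w450 in the frame of tray_b between 0.005 and 0.06 m and y of w450 in the frame of tray_b between -0.066 and -0.054 m and z of w450 in the frame of tray_b between -0.003 and 0.003 m)) and value of joint tab above 0.0045 m and linear speed of each of w150, w250, w350, w450 below 0.01 m/s); the robot touches nothing.
It fails at once if the green tray is pressed or pushed with more than 15 N by a flyweight or the arm (contact force between tray_b and the arm above 15 N or contact force between tray_b and w150 above 15 N or contact force between tray_b and w250 above 15 N or contact force between tray_b and w350 above 15 N or contact force between tray_b and w450 above 15 N).
It fails at once if the blue tray is pressed or pushed with more than 40 N by a flyweight or the arm (contact force between tray_a and the arm above 40 N or contact force between tray_a and w150 above 40 N or contact force between tray_a and w250 above 40 N or contact force between tray_a and w350 above 40 N or contact force between tray_a and w450 above 40 N).
It fails at once if a bystander is moved by more than 25 mm (distance of any of spare_weight, wrench, screwdriver, bolt_jar, spray_can, bearing from where it was at the start of the episode above 0.025 m).
It also fails if it takes over 61 s, if anything falls off the work surface, if the arm or the gripper's body presses on something with over 40 N, if the wrist force passes 120 N, or if a joint passes its speed limit or range.

ROBOT

A 6-joint arm with a two-finger parallel gripper is mounted at the origin on the work surface. World frame = base frame: x ahead of the robot, y to its left, z up, the work surface at z = 0. Lengths are in mm, angles in rad, forces in N, time in s.
With the tool pointing down it reaches from about 350 to 875 mm from the base axis. Payload 15.5 kg.
Tool frame: the origin (TCP) lies midway between the tips of the shut fingers; the grasp point (between the pads) lies 19 mm behind it (r.pinch_z is the distance from the TCP to the grasp point, in mm); z points along the fingers, y is the line along which they close (so a half turn about z gives the same grasp; the last joint's range is limited). The gripper opens to 85 mm and grips with 20 to 120 N. Pads are 22 mm wide; open, the fingers measure 114 mm over their backs; the gripper's body (76 mm by 85 mm) begins 54 mm behind the grasp point. The pads swing forward as they close: fully open they stand 13 mm farther back than shut.
Start: joints at [1.105, 0.494, 1.345, -0, 1.302, -0.096], TCP at [225.888, 582.753, 191.877] pointing down, gripper open.
Joint ranges: [-2.91, 2.91], [-0.82, 2.16], [0.22, 2.67], [-1.22, 4.37], [0.12, 2.79], [-3.08, 3.08]. Speed limits (rad/s): [1.89, 1.89, 2.57, 3.01, 3.01, 3.01].

INTERFACE

Orientations are given as a rotation vector (axis times angle).
In Python, from station import r gives the robot as it stands.
- The arm moves only by the tool play_rows, never from a script. Its argument "deltas" is a list of rows, each an object with "dp": the shift along the tool's x, y, z in shares of 0.6 m (1.0 is 0.6 m), a list of three; "spin": the turn about the tool's z in fractions of the full range, 1 being 2 pi rad; "gripper": the finger opening in m, from 0 to 0.0854. In form: [{"dp": [x, y, z], "spin": spin, "gripper": gripper}, ...]. A call has 1 to 10 rows; each row is the pose to reach, as a shift and turn from the pose commanded when the call began, along the tool's axes at that moment; what a row does not reach only later rows make up. A row lasts 1/10 s, in which the tool goes at most 50 mm and 8.59 degrees, less where a joint would pass 70% of its speed; a pose out of reach is approached as far as the arm can. No shift or turn number may pass 1 either way. A call with a gripper value outside its range is refused whole. The fingers move at their own pace and stop on an object; "force" is the grip in N (left out, the last holds). Time passes only in rows, so rows that repeat a pose let the fingers close. It gives the time, the measured TCP pose, the force, the opening and the grip force at its end, in the units of the state.
- r.state(): the state, without advancing time (a new reading comes with each control period).
- r.snapshot(name): name is "side" or "top" or "wrist"; returns the picture (400x640x3 uint8, red, green, blue); there is no depth.
- r.get_calibration(name): a dict with "intrinsics" (3x3 intrinsics, pixels), "extrinsics" (4x4, takes a point from camera to world coordinates). Camera axes: x right, y up, looking along -z (the intrinsics and any distortion apply to the point x, -y, -z); pixel columns grow to the right and rows downward; lengths in mm; the calibration is good to about 2 mm. The wrist camera is an equidistant fisheye: a pixel r from the principal point sees the ray r / f radians off the axis. A picture is of the moment at which its call begins: read the wrist's pose just before it. get_calibration takes no time and is no camera call; for the wrist camera it gives the pose at the moment of the call.
- r.sign_off(): hands the job in; it is judged then, once.
The state is a dict: "t": time; "joint_pos": joint angles; "dq": joint speeds; "effort": joint torques, N m; "position": TCP position; "tcp_rot": TCP orientation; "wrist_force": force on the tool from outside, world axes, zero at the start; "ft_torque": the same for the moment, N m; "width": finger opening in mm; "finger_force": force on a finger pad.
Only numpy, scipy, OpenCV 4.12 (cv2) and the standard library are available. Lean on these libraries where they do the work, as an engineer would, in place of code of your own. Each camera call takes 0.05 s, during which the arm holds its last target. There are 200 camera calls.

## Working session

There is one attempt and no reset: what is moved stays moved. The work goes in short steps, Python scripts to look and compute and a tool call to move; the robot and the scene stay as the last step left them, time stands still between calls to the robot, and variables do not carry over. Pictures are saved under pics/ and viewed, at most 10 in all, crops included, and the job is handed in when it is done.

Besides the shell and the picture viewer there is one more tool, called after "Call:" by a JSON object that holds its "api" and its "payload", one argument or row to a line. play_rows: Moves the arm, as the interface text tells. Its arguments: {"type":"object","properties":{"deltas":{"type":"array","items":{"type":"object","properties":{"dp":{"type":"array","items":{"type":"number"}},"spin":{"type":"number"},"gripper":{"type":"number"}}}},"force":{"type":"number"}},"required":["deltas"]}

```bash
ls; mkdir -p pics
cat > h.py <<'E'
import numpy as np,cv2
from station import r
def save(n,f):
    im=r.snapshot(n); cv2.imwrite('pics/'+f,im[...,::-1]); return im
def proj(n,P,cal=None):
    c=cal or r.get_calibration(n);K=np.array(c["intrinsics"]);E=np.array(c["extrinsics"])
    p=(np.atleast_2d(P)-E[:3,3])@E[:3,:3]; p=p*[1,-1,-1]
    if n=="wrist":
        rr=np.hypot(p[:,0],p[:,1]);th=np.arctan2(rr,p[:,2]);q=p[:,:2]/np.maximum(rr,1e-9)[:,None]*th[:,None]
    else: q=p[:,:2]/p[:,2:]
    return q@K[:2,:2].T+K[:2,2]
def ray(n,uv,cal=None):
    c=cal or r.get_calibration(n);K=np.array(c["intrinsics"]);E=np.array(c["extrinsics"])
    q=np.linalg.inv(K[:2,:2])@(np.array(uv,float)-K[:2,2])
    if n=="wrist":
        th=np.hypot(*q);d=np.array([*(q/max(th,1e-9)*np.sin(th)),np.cos(th)])
    else: d=np.array([*q,1.])
    d=E[:3,:3]@(d*[1,-1,-1]);return E[:3,3],d/np.linalg.norm(d)
def atz(n,uv,z,cal=None):
    o,d=ray(n,uv,cal);return o+d*(z-o[2])/d[2]
def tri(rs):
    A=sum(np.eye(3)-np.outer(d,d) for o,d in rs);b=sum((np.eye(3)-np.outer(d,d))@o for o,d in rs)
    X=np.linalg.solve(A,b);return X,[np.linalg.norm(np.cross(X-o,d)) for o,d in rs]
E
python3 - <<'E'
from h import *
import json
np.set_printoptions(suppress=True,precision=3)
print(r.state())
for n in("side","top","wrist"):
    c=r.get_calibration(n);print(n,c);
a=save("top","t0.png");b=save("side","s0.png");w=save("wrist","w0.png")
E
```

```text
pics
{'t': 0.0, 'joint_pos': array([ 1.105,  0.494,  1.346, -0.   ,  1.302, -0.095]), 'dq': array([-0.   , -0.   , -0.   , -0.002,  0.   ,  0.001]), 'effort': array([  0.002, -88.216, -38.387,   0.   ,   0.01 ,  -0.   ]), 'position': array([225.727, 582.372, 191.296]), 'tcp_rot': array([-0.578, -3.088,  0.002]), 'wrist_force': array([-0.2  , -0.102,  0.229]), 'ft_torque': array([ 0.048, -0.   , -0.018]), 'finger_force': 0.0, 'width': 85.4614108752002}
side {'intrinsics': array([[401.161,   0.   , 319.579],
       [  0.   , 401.161, 194.753],
       [  0.   ,   0.   ,   1.   ]]), 'extrinsics': array([[    0.923,     0.229,    -0.31 ,    46.582],
       [   -0.385,     0.513,    -0.767, -1005.269],
       [   -0.017,     0.827,     0.562,   823.669],
       [    0.   ,     0.   ,     0.   ,     1.   ]])}
top {'intrinsics': array([[436.254,   0.   , 314.819],
       [  0.   , 436.254, 209.699],
       [  0.   ,   0.   ,   1.   ]]), 'extrinsics': array([[  -0.014,    0.997,   -0.071,  358.322],
       [  -1.   ,   -0.015,   -0.019,  -18.641],
       [  -0.02 ,    0.07 ,    0.997, 1422.036],
       [   0.   ,    0.   ,    0.   ,    1.   ]])}
wrist {'intrinsics': array([[309.707,   0.   , 318.573],
       [  0.   , 309.707, 198.433],
       [  0.   ,   0.   ,   1.   ]]), 'extrinsics': array([[  0.362,  -0.892,  -0.272, 155.472],
       [  0.932,   0.346,   0.106, 609.808],
       [ -0.   ,  -0.292,   0.956, 372.526],
       [  0.   ,   0.   ,   0.   ,   1.   ]])}
```

View pics/t0.png

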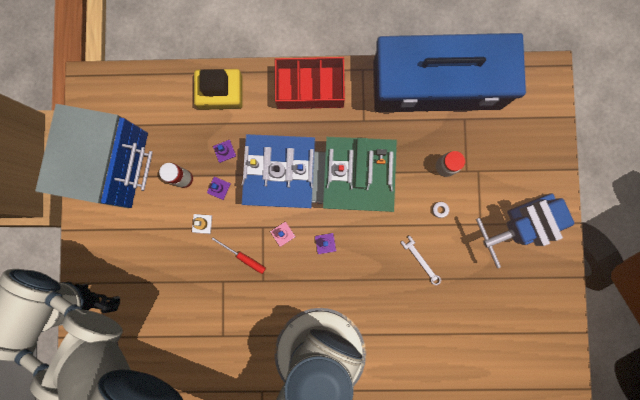

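View pics/s0.png

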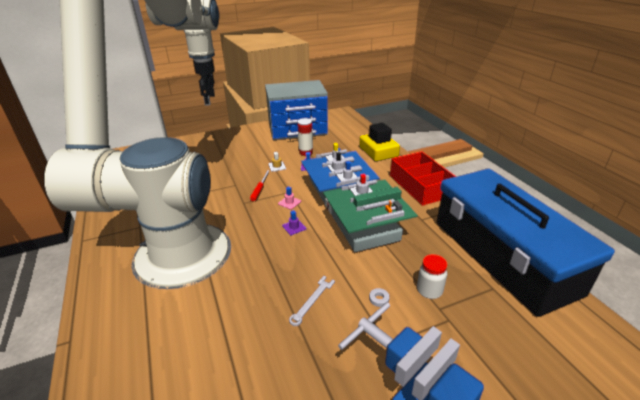

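The top view shows the blue tray at about (278,170) with yellow, black(?) and blue knobs, and the green tray at (360,173) with the red knob. The empty bay is on its right, with the orange tab at about (381,157). I'll zoom in next.

Run:
```python
import cv2,numpy as np
a=cv2.imread('pics/t0.png')[125:220,230:410];b=cv2.imread('pics/s0.png')[135:255,290:430]
a=cv2.resize(a,None,fx=4.4,fy=4.4,interpolation=cv2.INTER_CUBIC)[:, :800]
b=cv2.resize(b,(800//1,600),interpolation=cv2.INTER_CUBIC)
cv2.imwrite('pics/t0c.png',a);cv2.imwrite('pics/s0c.png',cv2.resize(b,(700,600)))
```

```text
(no output)
```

View pics/t0c.png

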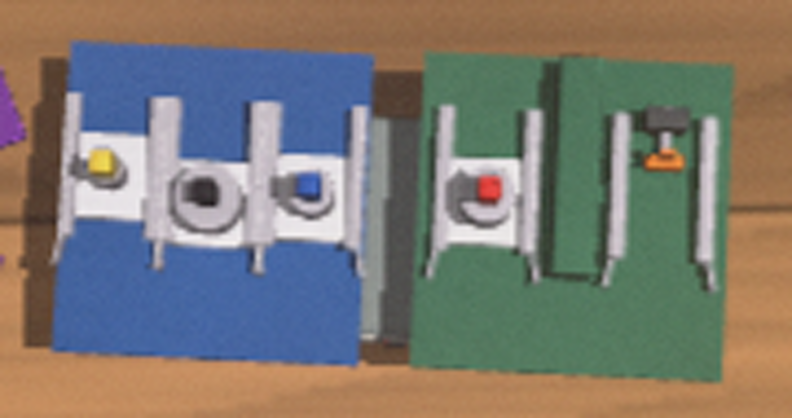

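View pics/s0c.png

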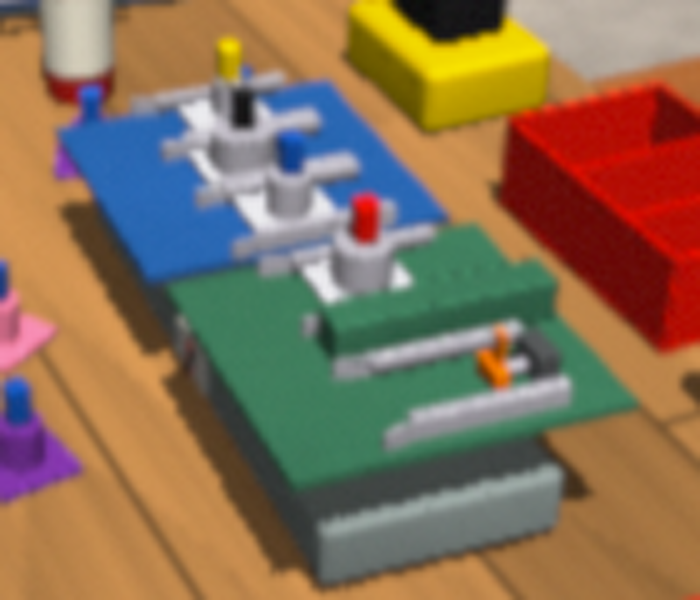

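The crops confirm the layout. w250 (blue knob) is in the blue tray's rightmost bay (y=-70), w350 (red) is on green, and w450 and w150 are on blue. Since 350+250 = 150+450, w250 has to move. Next I'll fit the poses.

```bash
cat > fit.py <<'E'
from h import *
from scipy.optimize import least_squares
np.set_printoptions(suppress=True,precision=2)
T=lambda p:np.array(p)/4.4+[230,125]
S=lambda p:np.array(p)/5+[290,135]
c=np.array([[115,107],[115,-107],[-105,-107],[-105,107]],float)
tb=T([(70,42),(374,56),(358,365),(52,350)]);tg=T([(425,53),(735,66),(720,381),(411,366)])
sb=S([(328,82),(445,215),(150,278),(60,130)]);sg=S([(475,225),(635,405),(295,488),(168,283)])
ct,cs=r.get_calibration("top"),r.get_calibration("side")
def pts(p,y0,z):
    x,y,a=p[:3];R=np.array([[np.cos(a),-np.sin(a)],[np.sin(a),np.cos(a)]])
    return np.c_[(c+[0,y0])@R.T+[x,y],np.full(4,z)]
def f(p):
    B,G=pts(p,125,p[3]),pts(p,-125,p[4])
    return np.r_[proj("top",B,ct)-tb,proj("top",G,ct)-tg,proj("side",B,cs)-sb,proj("side",G,cs)-sg].ravel()
s=least_squares(f,[500,0,0,92,108],loss='soft_l1');print(s.x,np.abs(s.fun).mean());print(s.fun.reshape(-1,2))
x,y,a=s.x[:3]
t0,s0=cv2.imread('pics/t0.png'),cv2.imread('pics/s0.png')
def cen(im,P,n,cal,hue):
    u=proj(n,P,cal)[0].astype(int);w=13;q=im[u[1]-w:u[1]+w,u[0]-w:u[0]+w];h=cv2.cvtColor(q,cv2.COLOR_BGR2HSV)
    return u,h
# knob blobs (top centre pixels by hand)
k=tri([ray("top",T((309,184)),ct),ray("side",S((292,135)),cs)]);print('blue knob top',k)
k=tri([ray("top",T((489,187)),ct),ray("side",S((367,200)),cs)]);print('red',k)
R=np.array([[np.cos(a),-np.sin(a)],[np.sin(a),np.cos(a)]])
for n,t in dict(w250bay=(10,55),apA=(-66,55),apB=(-66,-185),mouth=(-25,-185),bayB0=(0,-185)).items():print(n,R@t+[x,y])
for n,uv in (('yel',(102,160)),('blk',(204,190)),('blu',(309,184)),('red',(489,187))):
    z=(s.x[3] if n!='red' else s.x[4])+66;print(n,R.T@(atz("top",T(uv),z,ct)[:2]-[x,y]))
E
python3 fit.py
```

```text
[561.91  -7.64  -0.07  91.09 107.33] 0.3717901893899622
[[ 0.31 -0.55]
 [-0.01 -0.57]
 [-0.05 -0.01]
 [-0.05 -0.06]
 [ 0.06 -0.6 ]
 [-0.18 -0.34]
 [ 0.44  0.08]
 [-0.35 -0.05]
 [-0.35 -0.34]
 [ 0.75  0.5 ]
 [-0.74  0.24]
 [-1.36 -0.04]
 [-0.18 -0.3 ]
 [ 0.84  0.04]
 [-0.82 -0.04]
 [-0.8   0.85]]
blue knob top (array([575.82,  45.73, 157.63]), [np.float64(1.3451462903683844), np.float64(1.3451462903681963)])
red (array([568.87, -73.18, 174.5 ]), [np.float64(1.3008562140812476), np.float64(1.3008562140812263)])
w250bay [575.46  46.59]
apA [499.62  51.54]
apB [ 484.01 -187.95]
mouth [ 524.92 -190.62]
bayB0 [ 549.87 -192.25]
yel [ 18.74 193.69]
blk [  1.83 124.35]
blu [ 9.21 54.61]
red [ 10.17 -64.55]
```

```bash
cat > to.py <<'E'
import sys
from h import *
from scipy.spatial.transform import Rotation as Ro
def to(P,yaw=None):
    s=r.state();R=Ro.from_rotvec(s["tcp_rot"]).as_matrix()
    d=R.T@(np.array(P)-s["position"])/1000
    cy=np.arctan2(R[1,1],R[0,1])
    print("dp",d.round(4),"spin",None if yaw is None else round(-(yaw-cy),4),"yaw",round(cy,4),"pos",s["position"].round(1),"wf",s["wrist_force"].round(2),"t",s["t"],"w",round(s["width"],1))
if __name__=="__main__":
    v=[float(i) for i in sys.argv[1:]];to(v[:3],v[3] if len(v)>3 else None)
E
cat >> fit.py <<'E'
print('yaw',round(a,4),'xy',s.x[:2])
for z in (107.3+15,107.3+8): print('tab near',R.T@(atz("top",T((664,168)),z,ct)[:2]-[x,y]),R.T@(atz("top",T((664,152)),z,ct)[:2]-[x,y]))
E
python3 fit.py|tail -3; python3 to.py 575.5 46.3 215 -0.07
```

```text
yaw -0.0651 xy [561.91  -7.64]
tab near [  37.64 -184.68] [  48.66 -184.23]
tab near [  38.93 -185.55] [  50.01 -185.1 ]
dp [-0.5199 -0.3735 -0.0233] spin 1.271 yaw 1.201 pos [225.8 582.5 191.4] wf [0.84 0.03 0.37] t 0.15 w 85.5
```

The rows are not in the units I measure in: shifts go in shares of 0.6 m and turns go in shares of 2 pi rad. I convert before sending: -0.52 m is -0.8667, -0.373 m is -0.6217, 1.266 rad is 0.2015.

Call:
{"api": "play_rows", "payload": {
  "deltas": [
    {"dp": [-0.8667,-0.6217,-0.0383],"spin": 0.2015,"gripper": 0.085},
    {"dp": [-0.8667,-0.6217,-0.0383],"spin": 0.2015,"gripper": 0.085},
    {"dp": [-0.8667,-0.6217,-0.0383],"spin": 0.2015,"gripper": 0.085},
    {"dp": [-0.8667,-0.6217,-0.0383],"spin": 0.2015,"gripper": 0.085},
    {"dp": [-0.8667,-0.6217,-0.0383],"spin": 0.2015,"gripper": 0.085},
    {"dp": [-0.8667,-0.6217,-0.0383],"spin": 0.2015,"gripper": 0.085},
    {"dp": [-0.8667,-0.6217,-0.0383],"spin": 0.2015,"gripper": 0.085},
    {"dp": [-0.8667,-0.6217,-0.0383],"spin": 0.2015,"gripper": 0.085},
    {"dp": [-0.8667,-0.6217,-0.0383],"spin": 0.2015,"gripper": 0.085},
    {"dp": [-0.8667,-0.6217,-0.0383],"spin": 0.2015,"gripper": 0.085}
  ]
}}

```text
t: 1.15
position: [499.9, 162.5, 209.9]
tcp_rot: [-2.296, -2.145, -0.0]
wrist_force: [1.1, 1.1, -0.4]
width: 85.0
finger_force: 0.0
```

```bash
python3 to.py 575.5 46.3 215 -0.065
```

```text
dp [-0.1108  0.0833 -0.0051] spin -0.0029 yaw -0.0679 pos [499.9 162.5 209.9] wf [ 1.13  1.13 -0.43] t 1.15 w 85.0
```

In the tool's units: -0.108 m is -0.18, 0.081 m is 0.135.

Call:
{"api": "play_rows", "payload": {
  "deltas": [
    {"dp": [-0.1,0.075,-0.005],"spin": 0,"gripper": 0.085},
    {"dp": [-0.18,0.135,-0.0083],"spin": 0,"gripper": 0.085},
    {"dp": [-0.18,0.135,-0.0083],"spin": 0,"gripper": 0.085},
    {"dp": [-0.18,0.135,-0.0083],"spin": 0,"gripper": 0.085},
    {"dp": [-0.18,0.135,-0.0083],"spin": 0,"gripper": 0.085},
    {"dp": [-0.18,0.135,-0.0083],"spin": 0,"gripper": 0.085}
  ]
}}

```text
t: 1.75
position: [572.3, 52.1, 214.6]
tcp_rot: [-2.291, -2.148, 0.001]
wrist_force: [-0.1, -0.2, -0.1]
width: 85.0
finger_force: 0.0
```

```bash
python3 to.py 575.5 46.3 215 -0.065; python3 -c "
from h import *
c=r.get_calibration('wrist');np.savez('w1cal.npz',K=c['intrinsics'],E=c['extrinsics'])
im=save('wrist','w1.png');cv2.imwrite('pics/w1b.png',cv2.resize(im[...,::-1],None,fx=1.25,fy=1.25,interpolation=cv2.INTER_CUBIC))
print(proj('wrist',[[575.5,46.3,157.5],[484,-188,107]],c))"
```

```text
dp [-0.0056  0.0035 -0.0004] spin 0.0005 yaw -0.0645 pos [572.3  52.1 214.6] wf [-0.12 -0.23 -0.07] t 1.75 w 85.0
[[323.87250217 207.53901478]
 [265.06252857 364.07736361]]
```

View pics/w1b.png

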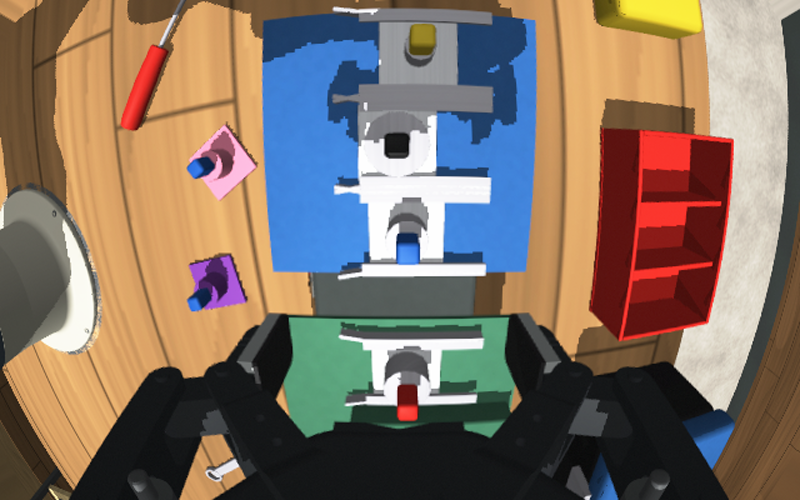

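The wrist view shows the w250 knob at about (408,255)/1.25, close to the prediction, with blue tray corners at (262,18), (537,22), (524,270) and (274,271). I'll add these to the fit.

```bash
cat > fit2.py <<'E'
from fit import *
print('-----')
d=np.load('w1cal.npz');cw=dict(intrinsics=d['K'],extrinsics=d['E'])
im=cv2.imread('pics/w1.png');h=cv2.cvtColor(im,cv2.COLOR_BGR2HSV)
def blob(m,box):
    q=np.zeros_like(m);u0,v0,u1,v1=box;q[v0:v1,u0:u1]=m[v0:v1,u0:u1];n,l,st,ce=cv2.connectedComponentsWithStats(q.astype(np.uint8));i=1+np.argmax(st[1:,4]);return st[i],ce[i]
hh=h[...,0].astype(int);b=(hh>100)&(hh<125)&(h[...,1]>120)
print(h[200,326],h[207,326],h[190,326],h[100,230])
print('w250',blob(b,(310,180,345,215)))
red=((hh<6)|(hh>174))&(h[...,1]>150);print('red',blob(red,(310,295,345,345)))
def bcorn():
    m=((hh>100)&(hh<125)&(h[...,1]>120)).astype(np.uint8);m=cv2.morphologyEx(m,cv2.MORPH_OPEN,np.ones((3,3)));return m
m=bcorn()
for row in (60,120,160,200,212): c_=np.where(m[row,190:450])[0];print(row,190+c_.min(),190+c_.max())
for col in (235,250,400,410): c_=np.where(m[:260,col])[0];print('col',col,c_.min(),c_.max())
print('pred corners B',proj("wrist",pts(s.x,125,s.x[3]),cw),'G',proj("wrist",pts(s.x,-125,s.x[4]),cw))
E
python3 fit2.py | sed -n '/-----/,$p'
```

```text
-----
[108 182 240] [107 170 246] [109 199  78] [107 179 217]
w250 (array([317, 187,  19,  25, 447], dtype=int32), array([325.79, 199.23]))
red (array([317, 308,  18,  29, 463], dtype=int32), array([325.48, 322.25]))
60 210 428
120 212 426
160 214 425
200 217 421
212 218 420
col 235 14 216
col 250 12 217
col 400 13 217
col 410 14 216
pred corners B [[427.01  18.51]
 [418.8  219.63]
 [217.42 219.46]
 [209.16  18.76]] G [[419.23 255.79]
 [394.32 383.36]
 [242.   383.05]
 [216.92 255.55]]
```

```bash
python3 to.py 576.5 47.5 132 -0.065
```

```text
dp [-0.0046  0.0045  0.0828] spin 0.001 yaw -0.064 pos [572.3  52.4 214.8] wf [-0.2  -0.07 -0.39] t 1.8 w 85.0
```

In the tool's units: 0.0828 m is 0.138, -0.0046 m is -0.0077, 0.001 rad is 0.0002.

Call:
{"api": "play_rows", "payload": {
  "deltas": [
    {"dp": [-0.0077,0.0075,0.05],"spin": 0.0002,"gripper": 0.085},
    {"dp": [-0.0077,0.0075,0.1],"spin": 0.0002,"gripper": 0.085},
    {"dp": [-0.0077,0.0075,0.1333],"spin": 0.0002,"gripper": 0.085},
    {"dp": [-0.0077,0.0075,0.138],"spin": 0.0002,"gripper": 0.085},
    {"dp": [-0.0077,0.0075,0.138],"spin": 0.0002,"gripper": 0.05},
    {"dp": [-0.0077,0.0075,0.138],"spin": 0.0002,"gripper": 0.04},
    {"dp": [-0.0077,0.0075,0.138],"spin": 0.0002,"gripper": 0.03}
  ],
  "force": 20
}}

```text
t: 2.5
position: [577.9, 46.8, 133.3]
tcp_rot: [2.292, 2.146, 0.002]
wrist_force: [-0.2, 1.0, -0.1]
width: 43.4
finger_force: 0.0
```

```bash
python3 to.py 576.5 47.5 132 -0.065;  python3 -c "
from h import *
c=r.get_calibration('wrist')
im=save('wrist','w2.png');cv2.imwrite('pics/w2b.png',cv2.resize(im[60:320,180:470][...,::-1],None,fx=2.3,fy=2.3,interpolation=cv2.INTER_CUBIC))
"
```

```text
dp [ 0.0007 -0.0014  0.0013] spin -0.0007 yaw -0.0657 pos [577.9  46.8 133.3] wf [-0.22  1.02 -0.13] t 2.5 w 43.4
```

View pics/w2b.png

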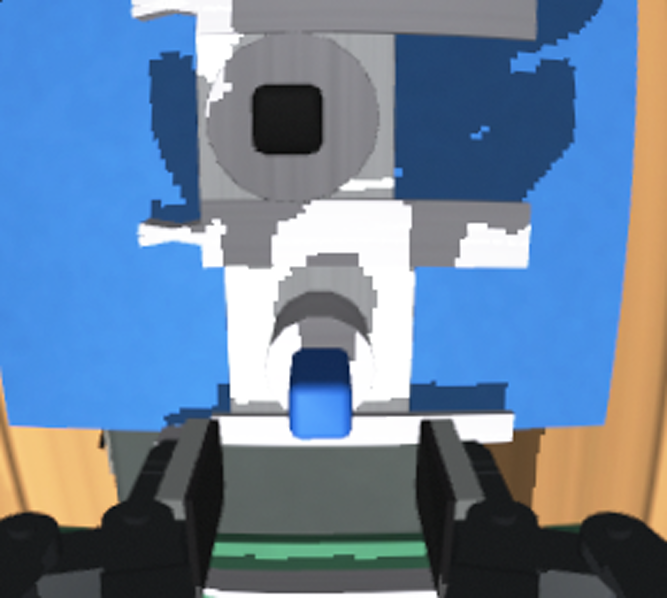

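The wrist view shows the w250 knob top at crop (320,421) between the pads, which sit a bit lower in the image. I'll check the y alignment numerically.

Run:
```python
from h import *
np.set_printoptions(suppress=True,precision=1)
c=r.get_calibration('wrist');s=r.state();p=s['position']
cr=lambda q:(q-[180,60])*2.3
for n,o in dict(top=(0,0,25),topy=(0,8,25),tipL=(-22,11,0),tipLm=(-22,-11,0),tipR=(22,11,0),tipR38=(22,11,38)).items(): print(n,cr(proj('wrist',p+o,c)))
print('knob y',atz('wrist',np.array([320,421])/2.3+[180,60],158,c), np.array(c['extrinsics'])[:3,3])
```

```text
top [[321.6 425.9]]
topy [[319.4 395.7]]
tipL [[237.7 353.9]]
tipLm [[246.  426.9]]
tipR [[399.7 343.7]]
tipR38 [[418.2 399.9]]
knob y [577.5  48.  158. ] [582.  121.6 314.4]
```

Call:
{"api": "play_rows", "payload": {
  "deltas": [
    {"dp": [0,0,0],"spin": 0,"gripper": 0.02},
    {"dp": [0,0,0],"spin": 0,"gripper": 0.005},
    {"dp": [0,0,0],"spin": 0,"gripper": 0.005},
    {"dp": [0,0,0],"spin": 0,"gripper": 0.005},
    {"dp": [0,0,0],"spin": 0,"gripper": 0.005},
    {"dp": [0,0,0],"spin": 0,"gripper": 0.005}
  ],
  "force": 30
}}

```text
t: 3.15
position: [577.2, 46.5, 132.0]
tcp_rot: [-2.294, -2.147, 0.0]
wrist_force: [0.1, -0.0, 0.6]
width: 5.2
finger_force: 0.0
```

```bash
python3 to.py 576.5 47.5 132 -0.065;  python3 -c "
from h import *
im=save('wrist','w3.png')[60:320,180:470][...,::-1];s=r.snapshot('side')[130:230,290:400][...,::-1]
a=cv2.resize(im,(430,386));b=cv2.resize(s,(370,336),interpolation=cv2.INTER_CUBIC)
o=np.zeros((386,800,3),np.uint8);o[:,:430]=a;o[:336,430:]=b;cv2.imwrite('pics/w3b.png',o)
"
```

```text
dp [ 0.0009 -0.0008 -0.    ] spin -0.001 yaw -0.066 pos [577.2  46.5 132. ] wf [ 0.09 -0.03  0.58] t 3.15 w 5.2
```

View pics/w3b.png

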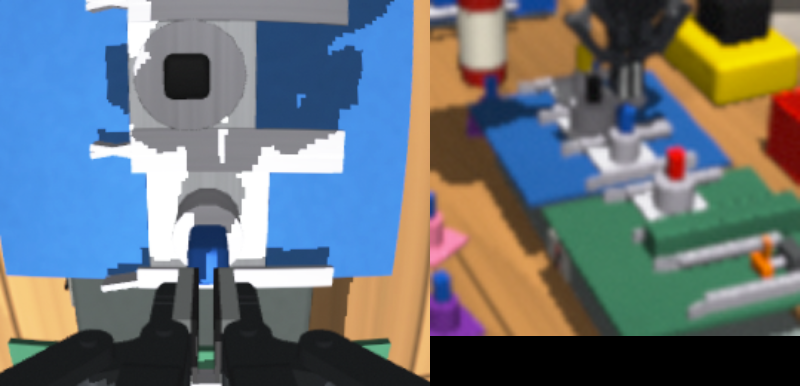

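Run:
```python
from h import *
np.set_printoptions(suppress=True,precision=1)
p=r.state()['position'];c=r.get_calibration('wrist')
print('tcp pred wrist',proj('wrist',p,c),'at +30z',proj('wrist',p+[0,0,30],c))
P=np.array([p,p+[0,0,19],p+[0,0,40]]);
print('side pred',proj('side',P)); print('top',proj('top',P))
print('seen wrist',np.array([205,270])*[290/430,260/386]+[180,60])
print('side knob',proj('side',[[577.5,48,158],[577.5,48,128],[577.5,46,92]]))
s=r.snapshot('side')[135:195,310:400][...,::-1];w=cv2.imread('pics/w3.png')[180:280,280:370]
o=np.zeros((533,800,3),np.uint8);o[:267,:400]=cv2.resize(s,(400,267),interpolation=cv2.INTER_CUBIC);o[:444,400:]=cv2.resize(w,(400,444),interpolation=cv2.INTER_CUBIC)
t=r.snapshot('top')[140:200,270:345][...,::-1];o[267:,:333]=cv2.resize(t,(333,266),interpolation=cv2.INTER_CUBIC)
cv2.imwrite('pics/c4.png',o)
```

```text
tcp pred wrist [[319.6 228.1]] at +30z [[319.7 249.2]]
side pred [[348.1 168.5]
 [348.2 163.6]
 [348.4 158.1]]
top [[300.6 167.4]
 [300.2 166.3]
 [299.9 165.1]]
seen wrist [318.3 241.9]
side knob [[348.2 161.6]
 [348.  169.3]
 [348.  178.6]]
```

View pics/c4.png

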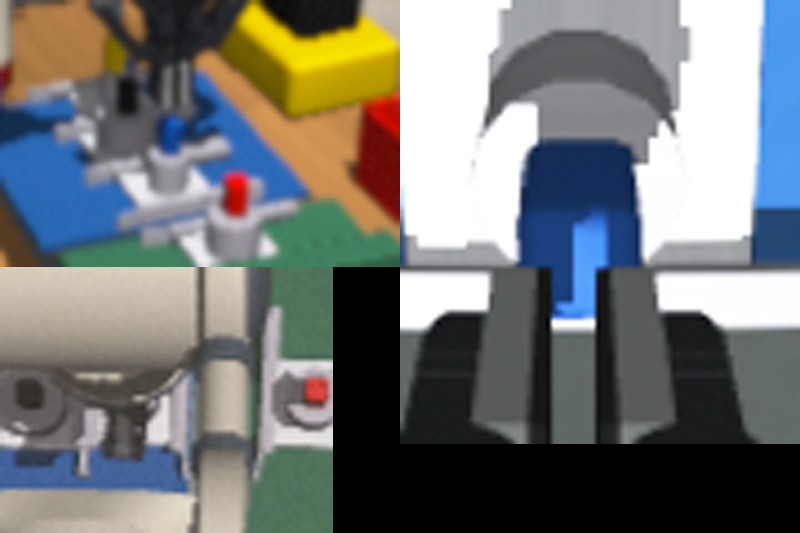

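Run:
```python
from h import *
from scipy.optimize import least_squares
np.set_printoptions(suppress=True,precision=1)
p=r.state()['position'];c=r.get_calibration('wrist');cs=r.get_calibration('side')
f=lambda o:np.r_[proj('wrist',p+o+[0,11,0],c)[0]-[319,240],proj('side',p+o-[0,11,0],cs)[0]-[349,160]]
s=least_squares(f,[0,0,0]);print('tip offset from TCP',s.x,s.fun, proj('side',p+s.x+[0,11,0],cs))
```

```text
tip offset from TCP [ 0.2 -1.1 39.4] [-0.1 -0.1  1.  -0.1] [[347.1 156.9]]
```

In the tool's units: 0.018 m is 0.03, 0.01 m is 0.0167.

Call:
{"api": "play_rows", "payload": {
  "deltas": [
    {"dp": [0,0,0],"spin": 0,"gripper": 0.06},
    {"dp": [0,0,0],"spin": 0,"gripper": 0.06},
    {"dp": [0.0017,0,0],"spin": 0,"gripper": 0.06},
    {"dp": [0.0017,0,0],"spin": 0,"gripper": 0.06},
    {"dp": [0.0017,0,0.0167],"spin": 0,"gripper": 0.06},
    {"dp": [0.0017,0,0.03],"spin": 0,"gripper": 0.06},
    {"dp": [0.0017,0,0.03],"spin": 0,"gripper": 0.06},
    {"dp": [0.0017,0,0.03],"spin": 0,"gripper": 0.06}
  ],
  "force": 20
}}

```text
t: 4.15
position: [577.0, 47.5, 113.6]
tcp_rot: [-2.293, -2.146, 0.001]
wrist_force: [0.5, -0.1, 0.7]
width: 59.8
finger_force: 0.0
```

Call:
{"api": "play_rows", "payload": {
  "deltas": [
    {"dp": [0,0,0],"spin": 0,"gripper": 0.03},
    {"dp": [0,0,0],"spin": 0,"gripper": 0.005},
    {"dp": [0,0,0],"spin": 0,"gripper": 0.005},
    {"dp": [0,0,0],"spin": 0,"gripper": 0.005},
    {"dp": [0,0,0],"spin": 0,"gripper": 0.005},
    {"dp": [0,0,0],"spin": 0,"gripper": 0.005}
  ],
  "force": 20
}}

```text
t: 4.75
position: [577.6, 47.5, 114.2]
tcp_rot: [2.293, 2.147, 0.001]
wrist_force: [1.7, -0.2, 2.9]
width: 14.6
finger_force: 22.4
```

```bash
python3 to.py 576.5 47.5 100 -0.065; python3 -c "
from h import *
print(r.pinch_z)
im=save('wrist','w5.png');save('side','s5.png')
h=cv2.cvtColor(im,cv2.COLOR_RGB2HSV);hh=h[...,0].astype(int)
m=(hh>100)&(hh<125)&(h[...,1]>120);n,l,st,ce=cv2.connectedComponentsWithStats(m.astype(np.uint8))
print([(a.tolist(),b.round(1).tolist()) for a,b in zip(st,ce) if a[4]>60 and 290<b[0]<350 and 150<b[1]<300])"
```

```text
dp [-0.0001 -0.0011  0.0142] spin -0.0011 yaw -0.0661 pos [577.6  47.5 114.2] wf [ 1.65 -0.19  2.87] t 4.75 w 14.6
18.700000000000003
[([0, 0, 640, 400, 203652], [321.8, 215.3]), ([304, 224, 31, 46, 1306], [318.6, 246.9])]
```

In the tool's units: 0.008 m is 0.0133.

Call:
{"api": "play_rows", "payload": {
  "deltas": [
    {"dp": [0,0,0],"spin": 0,"gripper": 0.035},
    {"dp": [0,0,0],"spin": 0,"gripper": 0.035},
    {"dp": [0,0,0.0133],"spin": 0,"gripper": 0.035},
    {"dp": [0,0,0.0133],"spin": 0,"gripper": 0.035},
    {"dp": [0,0,0.0133],"spin": 0,"gripper": 0.005},
    {"dp": [0,0,0.0133],"spin": 0,"gripper": 0.005},
    {"dp": [0,0,0.0133],"spin": 0,"gripper": 0.005},
    {"dp": [0,0,0.0133],"spin": 0,"gripper": 0.005},
    {"dp": [0,0,0.0133],"spin": 0,"gripper": 0.005}
  ],
  "force": 30
}}

```text
t: 5.75
position: [577.2, 47.5, 106.0]
tcp_rot: [-2.294, -2.147, 0.0]
wrist_force: [-0.2, 0.0, -1.9]
width: 14.8
finger_force: 34.3
```

```bash
python3 to.py 576.5 47.5 100 -0.065; python3 -c "
from h import *
w=save('wrist','w6.png')[190:300,270:370];s=save('side','s6.png')[135:195,310:400]
o=np.zeros((440,800,3),np.uint8);o[:,:400]=cv2.resize(w[...,::-1],(400,440),interpolation=cv2.INTER_CUBIC);o[:267,400:]=cv2.resize(s[...,::-1],(400,267),interpolation=cv2.INTER_CUBIC)
cv2.imwrite('pics/c6.png',o)"
```

```text
dp [-0.0001 -0.0007  0.006 ] spin -0.001 yaw -0.066 pos [577.2  47.5 106. ] wf [-0.25  0.04 -1.94] t 5.75 w 14.8
```

View pics/c6.png

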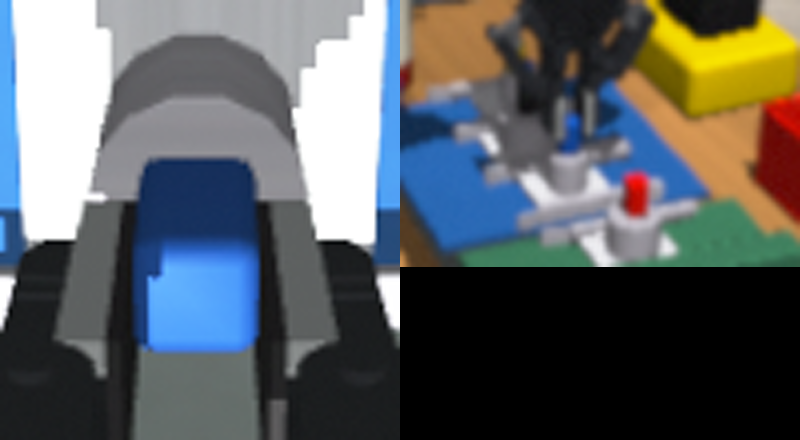

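The gripper holds the knob well, with the tips just above the cylinder. Next I'll slide it out along the bay.

In the tool's units: -0.034 m is -0.0567, -0.028 m is -0.0467.

Call:
{"api": "play_rows", "payload": {
  "deltas": [
    {"dp": [0,0,-0.0017],"spin": 0,"gripper": 0.005},
    {"dp": [0,-0.0067,-0.0017],"spin": 0,"gripper": 0.005},
    {"dp": [0,-0.0167,-0.0017],"spin": 0,"gripper": 0.005},
    {"dp": [0,-0.0267,-0.0017],"spin": 0,"gripper": 0.005},
    {"dp": [0,-0.0367,-0.0017],"spin": 0,"gripper": 0.005},
    {"dp": [0,-0.0467,-0.0017],"spin": 0,"gripper": 0.005},
    {"dp": [0,-0.0567,-0.0017],"spin": 0,"gripper": 0.005}
  ]
}}

```text
t: 6.55
position: [542.7, 49.8, 107.1]
tcp_rot: [2.293, 2.147, -0.0]
wrist_force: [0.5, -0.4, -2.5]
width: 14.7
finger_force: 34.3
```

In the tool's units: -0.042 m is -0.07, -0.037 m is -0.0617.

Call:
{"api": "play_rows", "payload": {
  "deltas": [
    {"dp": [0,-0.0117,0],"spin": 0,"gripper": 0.005},
    {"dp": [0,-0.0233,0],"spin": 0,"gripper": 0.005},
    {"dp": [0,-0.0367,0],"spin": 0,"gripper": 0.005},
    {"dp": [0,-0.05,0],"spin": 0,"gripper": 0.005},
    {"dp": [0,-0.0617,0],"spin": 0,"gripper": 0.005},
    {"dp": [0,-0.07,0],"spin": 0,"gripper": 0.005},
    {"dp": [0,-0.07,0],"spin": 0,"gripper": 0.005}
  ]
}}

```text
t: 7.25
position: [500.7, 52.6, 107.1]
tcp_rot: [-2.293, -2.147, 0.0]
wrist_force: [-0.8, -0.7, -2.7]
width: 14.5
finger_force: 34.3
```

```bash
python3 to.py 576.5 47.5 100 -0.065; python3 -c "
from h import *
im=save('wrist','w7.png');save('side','s7.png')
h=cv2.cvtColor(im,cv2.COLOR_RGB2HSV);hh=h[...,0].astype(int)
k=((hh>100)&(hh<125)&(h[...,1]>120)).astype(np.uint8);v=np.where(k[235:270,319])[0];print(v+235)
s=cv2.imread('pics/s7.png');print(proj('side',[[500,50,158]]))"
```

```text
dp [-0.0001  0.076   0.0071] spin -0.0009 yaw -0.0659 pos [500.7  52.6 107.1] wf [-0.85 -0.74 -2.68] t 7.25 w 14.5
[235 236 237 238 239 240 241 242 243 244 245 246 247 248 249 250 251 252
 253 254 255 256 257 258 259 260 261 262 263 264 265 266 267 268 269]
[[326.73833569 166.06591404]]
```

In the tool's units: -0.21 m is -0.35, -0.18 m is -0.3.

Call:
{"api": "play_rows", "payload": {
  "deltas": [
    {"dp": [0,0,-0.0333],"spin": 0,"gripper": 0.005},
    {"dp": [0,0,-0.0667],"spin": 0,"gripper": 0.005},
    {"dp": [0,0,-0.1],"spin": 0,"gripper": 0.005},
    {"dp": [-0.05,0,-0.1],"spin": 0,"gripper": 0.005},
    {"dp": [-0.1,0,-0.1],"spin": 0,"gripper": 0.005},
    {"dp": [-0.15,0,-0.1],"spin": 0,"gripper": 0.005},
    {"dp": [-0.2,0,-0.1],"spin": 0,"gripper": 0.005},
    {"dp": [-0.25,0,-0.1],"spin": 0,"gripper": 0.005},
    {"dp": [-0.3,0,-0.1],"spin": 0,"gripper": 0.005},
    {"dp": [-0.35,0,-0.1],"spin": 0,"gripper": 0.005}
  ]
}}

```text
t: 8.35
position: [487.7, -158.4, 167.1]
tcp_rot: [2.293, 2.147, 0.0]
wrist_force: [0.7, -0.1, -2.7]
width: 15.2
finger_force: 34.3
```

In the tool's units: -0.03 m is -0.05, -0.02 m is -0.0333.

Call:
{"api": "play_rows", "payload": {
  "deltas": [
    {"dp": [-0.0333,0,0],"spin": 0,"gripper": 0.005},
    {"dp": [-0.05,0,0],"spin": 0,"gripper": 0.005},
    {"dp": [-0.05,0,0],"spin": 0,"gripper": 0.005},
    {"dp": [-0.05,0,0],"spin": 0,"gripper": 0.005},
    {"dp": [-0.05,0,0],"spin": 0,"gripper": 0.005}
  ]
}}

```text
t: 8.85
position: [485.6, -185.9, 167.0]
tcp_rot: [-2.292, -2.148, -0.0]
wrist_force: [0.8, 0.9, -1.4]
width: 15.1
finger_force: 34.3
```

```bash
python3 to.py 485 -187 116 -0.065
python3 - <<'E'
from h import *
np.set_printoptions(suppress=True,precision=1)
c=r.get_calibration('wrist');np.savez('w8cal.npz',K=c['intrinsics'],E=c['extrinsics']);im=save('wrist','w8.png')
p=r.state()['position'];print(proj('wrist',[p+[0,0,45]],c))
cv2.imwrite('pics/w8b.png',cv2.resize(im[...,::-1],None,fx=1.25,fy=1.25,interpolation=cv2.INTER_CUBIC))
E
```

```text
dp [-0.0012 -0.0006  0.051 ] spin -0.0 yaw -0.065 pos [ 485.6 -185.9  167. ] wf [ 0.81  0.94 -1.37] t 8.85 w 15.1
[[319.8 262.5]]
```

View pics/w8b.png

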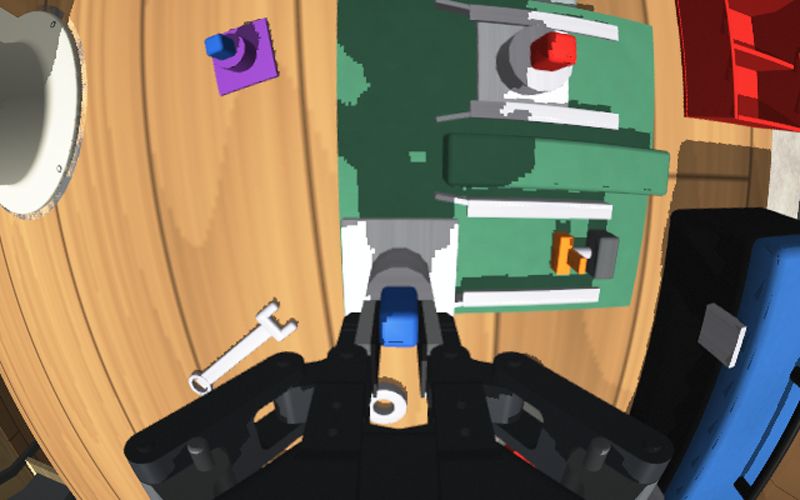

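The wrist view shows the held weight over the green apron. The empty bay's lips are at (540,208) and (530,297), and the tab front is at about (555,252). I'll lower it gently.

In the tool's units: 0.041 m is 0.0683, 0.038 m is 0.0633.

Call:
{"api": "play_rows", "payload": {
  "deltas": [
    {"dp": [0,0,0.0167],"spin": 0,"gripper": 0.005},
    {"dp": [0,0,0.0333],"spin": 0,"gripper": 0.005},
    {"dp": [0,0,0.05],"spin": 0,"gripper": 0.005},
    {"dp": [0,0,0.0633],"spin": 0,"gripper": 0.005},
    {"dp": [0,0,0.0683],"spin": 0,"gripper": 0.005},
    {"dp": [0,0,0.0683],"spin": 0,"gripper": 0.005}
  ]
}}

```text
t: 9.5
position: [485.3, -186.8, 125.4]
tcp_rot: [-2.293, -2.146, 0.001]
wrist_force: [-0.2, 0.3, -1.6]
width: 14.9
finger_force: 34.3
```

```bash
python3 to.py 485.1 -186.9 115 -0.065
python3 - <<'E'
from h import *
np.set_printoptions(suppress=True,precision=1)
d=np.load('w8cal.npz');c=dict(intrinsics=d['K'],extrinsics=d['E'])
a=-.0651;R=np.array([[np.cos(a),-np.sin(a)],[np.sin(a),np.cos(a)]])
f=lambda uv,z:R.T@(atz('wrist',np.array(uv)/1.25,z,c)[:2]-[561.9,-7.6])-[0,-125]
print('tab top near edge',f((553,250),122.5),'corners -107',f((629,305),107.5),'lipR',f((530,290),121),'lipL',f((540,217),121),f((540,200),121),'near edge',f((340,200),107.5),'knob',R.T@(np.array([485.6,-186.5])-[561.9,-7.6])-[0,-125])
E
```

```text
dp [-0.0001 -0.0002  0.0104] spin -0.0011 yaw -0.0661 pos [ 485.3 -186.8  125.4] wf [-0.15  0.28 -1.62] t 9.5 w 14.9
tab top near edge [ 34.7 -53.2] corners -107 [ 116.2 -103.4] lipR [ 22.3 -81.5] lipL [ 23.8 -32. ] [ 22.9 -21.2] near edge [-102.1  -24.6] knob [-64.5 -58.5]
```

In the tool's units: 0.01 m is 0.0167, 0.0007 m is 0.0012, 0.001 rad is 0.0002.

Call:
{"api": "play_rows", "payload": {
  "deltas": [
    {"dp": [0.0012,0,0.005],"spin": 0.0002,"gripper": 0.005},
    {"dp": [0.0012,0,0.0083],"spin": 0.0002,"gripper": 0.005},
    {"dp": [0.0012,0,0.0117],"spin": 0.0002,"gripper": 0.005},
    {"dp": [0.0012,0,0.015],"spin": 0.0002,"gripper": 0.005},
    {"dp": [0.0012,0,0.0167],"spin": 0.0002,"gripper": 0.005},
    {"dp": [0.0012,0,0.0167],"spin": 0.0002,"gripper": 0.005}
  ]
}}

```text
t: 10.1
position: [485.7, -186.3, 116.0]
tcp_rot: [2.294, 2.146, -0.0]
wrist_force: [1.2, -0.5, -1.5]
width: 14.7
finger_force: 34.5
```

In the tool's units: 0.01 m is 0.0167, 0.006 m is 0.01.

Call:
{"api": "play_rows", "payload": {
  "deltas": [
    {"dp": [0,0.005,0],"spin": 0,"gripper": 0.005},
    {"dp": [0,0.01,0],"spin": 0,"gripper": 0.005},
    {"dp": [0,0.0167,0],"spin": 0,"gripper": 0.005},
    {"dp": [0,0.0167,0],"spin": 0,"gripper": 0.005}
  ]
}}

```text
t: 10.5
position: [496.4, -187.1, 116.1]
tcp_rot: [2.294, 2.145, 0.0]
wrist_force: [1.1, -0.5, -1.0]
width: 14.7
finger_force: 34.6
```

In the tool's units: 0.015 m is 0.025, 0.012 m is 0.02.

Call:
{"api": "play_rows", "payload": {
  "deltas": [
    {"dp": [0,0.005,0.0017],"spin": 0,"gripper": 0.005},
    {"dp": [0,0.01,0.0017],"spin": 0,"gripper": 0.005},
    {"dp": [0,0.015,0.0017],"spin": 0,"gripper": 0.005},
    {"dp": [0,0.02,0.0017],"spin": 0,"gripper": 0.005},
    {"dp": [0,0.025,0.0017],"spin": 0,"gripper": 0.005},
    {"dp": [0,0.025,0.0017],"spin": 0,"gripper": 0.005}
  ]
}}

```text
t: 11.1
position: [511.2, -188.0, 115.1]
tcp_rot: [2.294, 2.146, 0.0]
wrist_force: [0.8, -0.2, -0.5]
width: 15.0
finger_force: 34.6
```

In the tool's units: 0.015 m is 0.025, 0.012 m is 0.02.

Call:
{"api": "play_rows", "payload": {
  "deltas": [
    {"dp": [0,0.005,0],"spin": 0,"gripper": 0.005},
    {"dp": [0,0.01,0],"spin": 0,"gripper": 0.005},
    {"dp": [0,0.015,0],"spin": 0,"gripper": 0.005},
    {"dp": [0,0.02,0],"spin": 0,"gripper": 0.005},
    {"dp": [0,0.025,0],"spin": 0,"gripper": 0.005},
    {"dp": [0,0.025,0],"spin": 0,"gripper": 0.005}
  ]
}}

```text
t: 11.7
position: [526.1, -189.0, 115.1]
tcp_rot: [2.294, 2.146, 0.0]
wrist_force: [0.5, -0.1, -0.7]
width: 14.9
finger_force: 34.6
```

In the tool's units: 0.015 m is 0.025, 0.012 m is 0.02.

Call:
{"api": "play_rows", "payload": {
  "deltas": [
    {"dp": [0,0.005,0],"spin": 0,"gripper": 0.005},
    {"dp": [0,0.01,0],"spin": 0,"gripper": 0.005},
    {"dp": [0,0.015,0],"spin": 0,"gripper": 0.005},
    {"dp": [0,0.02,0],"spin": 0,"gripper": 0.005},
    {"dp": [0,0.025,0],"spin": 0,"gripper": 0.005},
    {"dp": [0,0.025,0],"spin": 0,"gripper": 0.005}
  ]
}}

```text
t: 12.3
position: [541.1, -190.0, 115.1]
tcp_rot: [2.294, 2.146, 0.0]
wrist_force: [0.6, 0.8, -0.3]
width: 15.1
finger_force: 34.6
```

In the tool's units: 0.006 m is 0.01, 0.004 m is 0.0067.

Call:
{"api": "play_rows", "payload": {
  "deltas": [
    {"dp": [0,0.0033,0],"spin": 0,"gripper": 0.005},
    {"dp": [0,0.0067,0],"spin": 0,"gripper": 0.005},
    {"dp": [0,0.01,0],"spin": 0,"gripper": 0.005},
    {"dp": [0,0.01,0],"spin": 0,"gripper": 0.005}
  ]
}}

```text
t: 12.7
position: [546.9, -190.4, 115.1]
tcp_rot: [2.294, 2.146, 0.0]
wrist_force: [-1.1, -0.7, 0.2]
width: 14.7
finger_force: 34.6
```

In the tool's units: 0.003 m is 0.005, 0.002 m is 0.0033.

Call:
{"api": "play_rows", "payload": {
  "deltas": [
    {"dp": [0,0.0017,0],"spin": 0,"gripper": 0.005},
    {"dp": [0,0.0033,0],"spin": 0,"gripper": 0.005},
    {"dp": [0,0.005,0],"spin": 0,"gripper": 0.005},
    {"dp": [0,0.005,0],"spin": 0,"gripper": 0.005}
  ]
}}

```text
t: 13.1
position: [549.6, -190.6, 115.0]
tcp_rot: [2.294, 2.146, -0.0]
wrist_force: [-0.5, 0.3, -0.6]
width: 14.8
finger_force: 34.6
```

Call:
{"api": "play_rows", "payload": {
  "deltas": [
    {"dp": [0,0.0017,0],"spin": 0,"gripper": 0.005},
    {"dp": [0,0.0017,0],"spin": 0,"gripper": 0.005},
    {"dp": [0,0.0033,0],"spin": 0,"gripper": 0.005},
    {"dp": [0,0.0033,0],"spin": 0,"gripper": 0.005}
  ]
}}

```text
t: 13.5
position: [551.6, -190.7, 115.1]
tcp_rot: [2.295, 2.146, 0.0]
wrist_force: [-0.8, 0.3, 0.3]
width: 15.4
finger_force: 34.6
```

In the tool's units: 0.001 m is 0.0017.

Call:
{"api": "play_rows", "payload": {
  "deltas": [
    {"dp": [0,0.0017,0],"spin": 0,"gripper": 0.005},
    {"dp": [0,0.0017,0],"spin": 0,"gripper": 0.005}
  ]
}}

```text
t: 13.7
position: [552.6, -190.7, 115.1]
tcp_rot: [2.294, 2.146, 0.0]
wrist_force: [-1.1, -0.4, -0.6]
width: 15.0
finger_force: 34.6
```

In the tool's units: 0.001 m is 0.0017.

Call:
{"api": "play_rows", "payload": {
  "deltas": [
    {"dp": [0,0.0017,0],"spin": 0,"gripper": 0.005},
    {"dp": [0,0.0017,0],"spin": 0,"gripper": 0.005}
  ]
}}

```text
t: 13.9
position: [553.6, -190.8, 115.1]
tcp_rot: [2.294, 2.146, 0.0]
wrist_force: [-0.4, -0.5, 0.4]
width: 14.9
finger_force: 34.6
```

In the tool's units: 0.001 m is 0.0017.

Call:
{"api": "play_rows", "payload": {
  "deltas": [
    {"dp": [0,0.0017,0],"spin": 0,"gripper": 0.005},
    {"dp": [0,0.0017,0],"spin": 0,"gripper": 0.005}
  ]
}}

```text
t: 14.1
position: [554.6, -190.9, 115.0]
tcp_rot: [2.295, 2.146, 0.0]
wrist_force: [-0.4, 0.4, -0.5]
width: 15.1
finger_force: 34.6
```

In the tool's units: 0.001 m is 0.0017.

Call:
{"api": "play_rows", "payload": {
  "deltas": [
    {"dp": [0,0.0017,0],"spin": 0,"gripper": 0.005},
    {"dp": [0,0.0017,0],"spin": 0,"gripper": 0.005}
  ]
}}

```text
t: 14.3
position: [555.6, -190.9, 115.1]
tcp_rot: [2.295, 2.146, 0.0]
wrist_force: [-1.0, -0.5, -0.0]
width: 15.0
finger_force: 34.6
```

In the tool's units: 0.001 m is 0.0017.

Call:
{"api": "play_rows", "payload": {
  "deltas": [
    {"dp": [0,0.0017,0],"spin": 0,"gripper": 0.005},
    {"dp": [0,0.0017,0],"spin": 0,"gripper": 0.005}
  ]
}}

```text
t: 14.5
position: [556.6, -191.0, 115.0]
tcp_rot: [2.295, 2.146, 0.0]
wrist_force: [-0.9, -0.3, 0.0]
width: 14.8
finger_force: 34.6
```

In the tool's units: 0.001 m is 0.0017.

Call:
{"api": "play_rows", "payload": {
  "deltas": [
    {"dp": [0,0.0017,0],"spin": 0,"gripper": 0.005},
    {"dp": [0,0.0017,0],"spin": 0,"gripper": 0.005}
  ]
}}

```text
t: 14.7
position: [557.6, -191.1, 115.0]
tcp_rot: [2.295, 2.146, 0.0]
wrist_force: [-1.6, 0.6, -0.7]
width: 14.6
finger_force: 34.6
```

In the tool's units: 0.001 m is 0.0017.

Call:
{"api": "play_rows", "payload": {
  "deltas": [
    {"dp": [0,0.0017,0],"spin": 0,"gripper": 0.005},
    {"dp": [0,0.0017,0],"spin": 0,"gripper": 0.005}
  ]
}}

```text
t: 14.9
position: [558.6, -191.1, 115.0]
tcp_rot: [2.294, 2.146, 0.0]
wrist_force: [0.1, -1.3, -0.7]
width: 15.0
finger_force: 34.6
```

In the tool's units: 0.001 m is 0.0017.

Call:
{"api": "play_rows", "payload": {
  "deltas": [
    {"dp": [0,0.0017,0],"spin": 0,"gripper": 0.005},
    {"dp": [0,0.0017,0],"spin": 0,"gripper": 0.005}
  ]
}}

```text
t: 15.1
position: [559.6, -191.2, 115.1]
tcp_rot: [2.295, 2.146, 0.0]
wrist_force: [-1.7, 0.2, -0.5]
width: 15.0
finger_force: 34.6
```

In the tool's units: 0.001 m is 0.0017.

Call:
{"api": "play_rows", "payload": {
  "deltas": [
    {"dp": [0,0.0017,0],"spin": 0,"gripper": 0.005},
    {"dp": [0,0.0017,0],"spin": 0,"gripper": 0.005}
  ]
}}

```text
t: 15.3
position: [560.0, -191.2, 114.9]
tcp_rot: [-2.294, -2.145, 0.001]
wrist_force: [-4.1, -0.3, -1.0]
width: 14.9
finger_force: 34.6
```

In the tool's units: 0.001 m is 0.0017.

Call:
{"api": "play_rows", "payload": {
  "deltas": [
    {"dp": [0,0.0017,0],"spin": 0,"gripper": 0.005},
    {"dp": [0,0.0017,0],"spin": 0,"gripper": 0.005}
  ]
}}

```text
t: 15.5
position: [561.0, -191.2, 114.8]
tcp_rot: [-2.294, -2.145, 0.001]
wrist_force: [-5.1, -0.3, -0.1]
width: 14.9
finger_force: 34.6
```

Contact felt at TCP x of about 559.9, with a 5 N drag. I'll push on to about 566.4.

In the tool's units: 0.003 m is 0.005, 0.001 m is 0.0017.

Call:
{"api": "play_rows", "payload": {
  "deltas": [
    {"dp": [0,0.0017,0],"spin": 0,"gripper": 0.005},
    {"dp": [0,0.0033,0],"spin": 0,"gripper": 0.005},
    {"dp": [0,0.005,0],"spin": 0,"gripper": 0.005},
    {"dp": [0,0.005,0],"spin": 0,"gripper": 0.005}
  ]
}}

```text
t: 15.9
position: [564.0, -191.4, 114.8]
tcp_rot: [-2.294, -2.145, 0.001]
wrist_force: [-4.8, -0.7, 0.9]
width: 14.8
finger_force: 34.6
```

In the tool's units: 0.001 m is 0.0017.

Call:
{"api": "play_rows", "payload": {
  "deltas": [
    {"dp": [0,0.0017,0],"spin": 0,"gripper": 0.005},
    {"dp": [0,0.0017,0],"spin": 0,"gripper": 0.005}
  ]
}}

```text
t: 16.1
position: [565.0, -191.5, 114.8]
tcp_rot: [-2.294, -2.145, 0.001]
wrist_force: [-4.5, -0.2, 0.0]
width: 14.8
finger_force: 34.6
```

In the tool's units: 0.001 m is 0.0017.

Call:
{"api": "play_rows", "payload": {
  "deltas": [
    {"dp": [0,0.0017,0],"spin": 0,"gripper": 0.005},
    {"dp": [0,0.0017,0],"spin": 0,"gripper": 0.005}
  ]
}}

```text
t: 16.3
position: [566.0, -191.6, 114.8]
tcp_rot: [-2.294, -2.145, 0.001]
wrist_force: [-4.9, -0.3, -0.4]
width: 14.9
finger_force: 34.6
```

```bash
python3 to.py 566.4 -191.5 114 -0.065
```

```text
dp [0.0001 0.0004 0.0008] spin -0.002 yaw -0.067 pos [ 566.  -191.6  114.8] wf [-4.87 -0.31 -0.39] t 16.3 w 14.9
```

In the tool's units: 0.0004 m is 0.0007.

Call:
{"api": "play_rows", "payload": {
  "deltas": [
    {"dp": [0,0.0007,0],"spin": 0,"gripper": 0.005},
    {"dp": [0,0.0007,0],"spin": 0,"gripper": 0.005},
    {"dp": [0,0,0],"spin": 0,"gripper": 0.02},
    {"dp": [0,0,0],"spin": 0,"gripper": 0.03},
    {"dp": [0,0,0],"spin": 0,"gripper": 0.04},
    {"dp": [0,0,0],"spin": 0,"gripper": 0.04},
    {"dp": [0,0,0],"spin": 0,"gripper": 0.04}
  ]
}}

```text
t: 17.0
position: [566.6, -191.7, 115.1]
tcp_rot: [2.294, 2.146, 0.0]
wrist_force: [-0.6, -0.5, -0.5]
width: 39.9
finger_force: 0.0
```

In the tool's units: -0.15 m is -0.25, -0.14 m is -0.2333.

Call:
{"api": "play_rows", "payload": {
  "deltas": [
    {"dp": [0,0,-0.0167],"spin": 0,"gripper": 0.04},
    {"dp": [0,0,-0.05],"spin": 0,"gripper": 0.04},
    {"dp": [0,0,-0.1],"spin": 0,"gripper": 0.04},
    {"dp": [0,0,-0.1667],"spin": 0,"gripper": 0.04},
    {"dp": [0,0,-0.2333],"spin": 0,"gripper": 0.04},
    {"dp": [0,0,-0.25],"spin": 0,"gripper": 0.04},
    {"dp": [0,0,-0.25],"spin": 0,"gripper": 0.04},
    {"dp": [0,0,-0.25],"spin": 0,"gripper": 0.04},
    {"dp": [0,0,-0.25],"spin": 0,"gripper": 0.04},
    {"dp": [0,0,-0.25],"spin": 0,"gripper": 0.04}
  ]
}}

```text
t: 18.0
position: [565.9, -191.4, 263.7]
tcp_rot: [-2.293, -2.144, 0.001]
wrist_force: [0.5, -1.0, -0.0]
width: 40.4
finger_force: 0.0
```

```bash
python3 to.py 566.4 -191.5 114 -0.065
python3 - <<'E'
from h import *
np.set_printoptions(suppress=True,precision=1)
s=save('side','s9.png');c=r.get_calibration('wrist');w=save('wrist','w9.png')
# knob blobs in side, wrist
for n,im in(('side',s),('wrist',w)):
    h=cv2.cvtColor(im,cv2.COLOR_RGB2HSV);hh=h[...,0].astype(int)
    for nm,m in(('blue',(hh>100)&(hh<125)&(h[...,1]>120)),('orange',(hh>8)&(hh<17)&(h[...,1]>200)&(h[...,2]>140)),('red',((hh<5)|(hh>175))&(h[...,1]>150))):
        k,l,st,ce=cv2.connectedComponentsWithStats(m.astype(np.uint8))
        print(n,nm,[(a.tolist(),b.round(1).tolist()) for a,b in zip(st[1:],ce[1:]) if 12<a[4]<1500])
kn=[[567,-191,166],[567,-191,136]]
print('pred knob',proj('side',kn),proj('wrist',kn,c))
E
```

```text
dp [-0.0002  0.0008  0.1497] spin -0.0019 yaw -0.0669 pos [ 565.9 -191.4  263.7] wf [ 0.47 -0.97 -0.04] t 18.0 w 40.4
side blue [([302, 150, 77, 40, 1122], [333.6, 169.6]), ([286, 186, 6, 9, 39], [288.2, 190.0]), ([377, 196, 7, 10, 54], [380.3, 200.2]), ([291, 211, 5, 9, 38], [293.1, 215.1]), ([386, 328, 35, 43, 716], [400.5, 346.7]), ([393, 364, 33, 36, 261], [406.6, 390.6]), ([424, 364, 59, 36, 1337], [455.5, 385.9])]
side orange [([388, 204, 5, 9, 23], [390.4, 208.5])]
side red [([298, 124, 13, 9, 93], [304.5, 128.3]), ([300, 151, 5, 4, 16], [302.2, 152.4]), ([360, 177, 6, 9, 43], [362.7, 180.8]), ([251, 182, 12, 19, 113], [256.3, 191.2]), ([423, 255, 24, 19, 371], [434.3, 264.1])]
wrist blue [([216, 0, 42, 5, 108], [230.9, 1.1]), ([389, 0, 18, 2, 26], [399.0, 0.3]), ([146, 52, 18, 14, 207], [154.7, 58.8]), ([311, 173, 16, 21, 318], [318.7, 183.0]), ([455, 387, 9, 10, 52], [459.6, 390.8])]
wrist orange [([347, 163, 8, 20, 34], [352.3, 169.6]), ([545, 397, 9, 3, 18], [549.8, 398.3])]
wrist red [([307, 49, 17, 19, 307], [315.2, 57.8]), ([331, 306, 40, 34, 1074], [349.7, 323.1])]
pred knob [[381.4 197.2]
 [380.7 205.6]] [[320.6 187.3]
 [320.5 179.8]]
```

Run:
```python
from h import *
np.set_printoptions(suppress=True,precision=2)
save('side','s10.png')
g=lambda f:cv2.imread('pics/'+f).astype(np.float32)
def blob(f,col,box):
    h=cv2.cvtColor(cv2.imread('pics/'+f),cv2.COLOR_BGR2HSV);hh=h[...,0].astype(int);u,v,U,V=box
    m=(((hh<5)|(hh>175)) if col=='r' else (hh>22)&(hh<34))&(h[...,1]>150);w=m[v:V,u:U];y,x=np.nonzero(w);return x.mean()+u,y.mean()+v,len(x)
for f in('s0.png','s9.png','s10.png'): print(f,'red',blob(f,'r',(352,168,376,195)),'yel',blob(f,'y',(328,138,345,158)))
print(proj('side',[[569,-73,158],[569,-73,150]]),proj('side',[[586,193,142],[586,193,150]]))
cs=r.get_calibration('side')
```

```text
s0.png red (np.float64(362.77777777777777), np.float64(178.38888888888889), 36) yel (np.float64(335.4193548387097), np.float64(146.19354838709677), 31)
s9.png red (np.float64(362.6744186046512), np.float64(180.7906976744186), 43) yel (np.float64(335.375), np.float64(144.53125), 32)
s10.png red (np.float64(362.6744186046512), np.float64(180.74418604651163), 43) yel (np.float64(335.375), np.float64(144.53125), 32)
[[362.76 179.55]
 [362.65 181.72]] [[332.74 147.1 ]
 [332.75 145.14]]
```

```bash
python3 -c "
from station import r
print(r.sign_off())"
```

```text
the job is handed in; nothing more can be done
None
```

I moved w250 (blue knob) from the blue tray into the green tray's empty bay, pushed the seat tab in about 6 mm by feel, and handed the job in with both trays steady and level by the camera; no verdict came back.

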